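# Hold the curing-box lid at its balance point with the lifting rod

### The arm

A 6-joint arm with a two-finger parallel gripper is mounted at the origin on the work surface. World frame = base frame: x ahead of the robot, y to its left, z up, the work surface at z = 0. Lengths are in m, angles in rad, forces in N, time in s.
With the tool pointing down it reaches from about 0.325 to 0.775 m from the base axis. Payload 5.5 kg.
Tool frame: the origin (TCP) lies on the centre line of the jaws, within the pads' length; the fingertips stand 25 mm ahead of it and the grasp point (between the pads) lies 6 mm ahead of it (manip.tcp_to_tips is the distance from the TCP to the fingertips, in m); z points along the fingers, y is the line along which they close (so a half turn about z gives the same grasp; the last joint's range is limited). The gripper opens to 85 mm and grips with 20 to 120 N. Pads are 22 mm wide; open, the fingers measure 114 mm over their backs; the gripper's body (76 mm by 85 mm) begins 54 mm behind the grasp point. The pads swing forward as they close: fully open they stand 13 mm farther back than shut.
Start: joints at [-1.365, 0.091, 1.231, -0, 1.82, -0.057], TCP at [0.156, -0.579, 0.256] pointing down, gripper open.
Joint ranges: [-2.87, 2.87], [-0.86, 2.18], [0.17, 2.46], [-1.51, 4.65], [0.06, 2.69], [-2.65, 2.65]. Speed limits (rad/s): [2.57, 2.57, 3.01, 3.14, 3.14, 3.14].

### API

Orientations are given as a rotation vector (axis times angle).
In Python, from workcell import manip gives the robot as it stands.
- The arm moves only by the shell command python3 -m creep 'ROWS'. ROWS is JSON, one flat list of numbers, 5 for each row, row after row: the finger opening in m, from 0 to 0.0854, then the shift along the tool's x, y, z in m, then the turn about the tool's z in degrees. A call has 1 to 5 rows; each row is the pose to reach, as a shift and turn from the pose commanded when the call began, along the tool's axes at that moment; what a row does not reach only later rows make up. A row lasts 1/8 s, in which the tool goes at most 62.5 mm and 10.7 degrees, less where a joint would pass 70% of its speed; a pose out of reach is approached as far as the arm can. A call with a gripper value outside its range is refused whole. The fingers move at their own pace and stop on an object; the grip force is fixed at half the most. Time passes only in rows, so rows that repeat a pose let the fingers close. It gives the time, the measured TCP pose, the force, the opening and the grip force at its end, in the units of the state.
- manip.read_state(): the state, without advancing time (a new reading comes with each control period).
- manip.read_camera(name): name is "scene" or "top"; returns the picture (400x640x3 uint8, red, green, blue); there is no depth.
- manip.get_calibration(name): a dict with "fx", "fy", "cx", "cy" (pixels), "distortion" ([k1, k2, p1, p2, k3] as OpenCV has them; the pictures are not rectified), "xyz" and "rotation" of the camera in the world. Camera axes: x right, y up, looking along -z (the intrinsics and any distortion apply to the point x, -y, -z); pixel columns grow to the right and rows downward; lengths in m; the calibration is good to about 2 mm. A picture is of the moment at which its call begins. get_calibration takes no time and is no camera call.
- manip.job_done(): hands the job in; it is judged then, once.
The state is a dict: "time": time; "joint_pos": joint angles; "qvel": joint speeds; "joint_torque": joint torques, N m; "eef_pos": TCP position; "tcp_rot": TCP orientation; "ft_force": force on the tool from outside, world axes, zero at the start; "torque": the same for the moment, N m; "finger_gap": finger opening in m; "gripper_force": force on a finger pad.
Only numpy, scipy, OpenCV 4.12 (cv2) and the standard library are available. Lean on these libraries where they do the work, as an engineer would, in place of code of your own. Each camera call takes 0.05 s, during which the arm holds its last target. There are 200 camera calls.

### The job

I need to fit the missing stay to the amber lid of the curing box. Take the lifting rod off its rack by the orange handle, pass its steel end straight and well through the red eye at the front of the closed lid, and use it to swing the lid up until it stands upright, at the point where it would fall neither way; never let it go over to the back. Finish still gripping the rod and holding the lid steady there with the rod alone, gripper clear of the box and lid, and leave the other things on the bench where they are.

Things in the scene. Friction and masses are not known exactly. Their poses are not given: they have to be found in the camera images.
- curebox: Blue open-topped curing box, fixed to the bench, 160 (x) x 150 (y) x 84 mm high, with an amber lid in an aluminium frame hinged along the top of its far (+x) side; the box varies in place and yaw. Origin: centre of its underside; z up, x from the front (eye) side to the hinge side, y along the hinge. The lid swings with it.
- lid_hinge_line (a point): Middle of the lid's hinge line, on the box 78 mm towards +x from its centre and 90 mm above the bench. Axes as the box; the hinge line runs along y.
- lid_eye (a point): Centre of the red eye (ring) on a stem at the middle of the lid's free edge: 190 mm from the hinge line, in the lid's mid-plane, 90 mm above the bench when closed. Hole 18 mm diameter, 10 mm long, along y, parallel to the hinge; 36 mm outside. The lid frame begins 34 mm behind the eye, is 150 mm wide, 10 mm thick. Axes turn with the lid; when closed they equal the box's.
- lid (a joint): Lid angle, rad: 0 closed (level, eye to the front), growing as it swings up and over; 1.571 is upright, its balance point (its weight, about 0.25 kg, lies in its mid-plane). The hinge is free, without stay or spring: let go short of upright it falls shut, beyond that it falls back to a stop at 2.5.
- rod: Lifting rod, loose, about 80 g: orange handle 70 mm long and 20 x 20 mm square, then a steel rod of 10 mm diameter and 95 mm length with a bevelled tip. Starts level in the rack, its axis 50 mm above the bench. Origin: centre of the handle; x along the rod from the handle to the tip, z up.
- rod_handle (a point): Centre of the orange handle, the place to grip it: 35 mm from the handle's end. Axes as the rod. The handle overhangs the rack with nothing but the rack's 8 mm thick base beneath it.
- rod_neck (a point): Where the handle ends and the steel begins, on the rod's axis, 35 mm from the handle's centre. The handle is too thick for the eye.
- rod_tip (a point): The steel tip, on the rod's axis, 130 mm from the handle's centre and 95 mm from the neck.
- rack: Low wooden rack, fixed, varying in place and yaw: base 165 x 60 x 8 mm, and two forks 58 mm high, 10 mm thick and 34 mm wide, which carry the steel part 52 and 110 mm from the handle's centre in slots open at the top, 16 mm wide. Origin: under the handle's centre, on the bench; x towards the rod's tip.
- tumbler: Bystander, to be left alone: black drinking tumbler with a steel rim, upright, 77 mm diameter, 137 mm high. Origin: centre of its underside.
- glue: Bystander, to be left alone: yellow glue bottle with an orange cap, upright, 54 mm diameter, 130 mm high. Origin: centre of its underside.
- tin: Bystander, to be left alone: flat round steel tin, 72 mm diameter, 45 mm high. Origin: centre of its underside.
- sander: Bystander, to be left alone: cork sanding block with a red base, 112 x 62 x 34 mm. Origin: centre of its underside.

How it is judged:
By the outcome, as a careful person would: the job done as asked, in the order asked, and still so for the second after the job is handed in, while the arm keeps its last pose, push and grip.
It also fails if it takes over 58 s, if anything falls off the work surface, if the arm or the gripper's body presses on something with over 40 N, if the wrist force passes 120 N, or if a joint passes its speed limit or range.

## Working session

There is one attempt and no reset: what is moved stays moved. The work goes in short steps, Python scripts to look and compute and a shell command to move; the robot and the scene stay as the last step left them, time stands still between calls to the robot, and variables do not carry over. Pictures are saved under pics/ and viewed, at most 10 in all, crops included, and the job is handed in when it is done.

```bash
mkdir -p pics; ls; python3 - <<'E'
from workcell import manip
import cv2,numpy as np
for n in("scene","top"):
    im=manip.read_camera(n); cv2.imwrite(f"pics/{n}0.png",im[:,:,::-1])
    c=manip.get_calibration(n); print(n,c)
s=manip.read_state(); print(s)
E
```

```text
pics
scene {'fx': 436.63768496363156, 'fy': 436.63768496363156, 'cx': 315.09173600102827, 'cy': 204.5094641630464, 'distortion': array([0.01538205, 0.        , 0.        , 0.        , 0.        ]), 'xyz': array([1.15312336, 0.3968163 , 1.0235061 ]), 'rotation': array([0.35547078, 0.69968367, 2.12182985])}
top {'fx': 444.60397707546565, 'fy': 444.60397707546565, 'cx': 320.6222632916007, 'cy': 201.6648090537385, 'distortion': array([0.01492716, 0.        , 0.        , 0.        , 0.        ]), 'xyz': array([ 0.37286695, -0.01969265,  1.36571233]), 'rotation': array([ 0.14563956, -0.1623706 , -1.58003492])}
{'time': 0.1, 'joint_pos': array([-1.36467460e+00,  9.18210227e-02,  1.23179410e+00, -2.59552304e-05,
        1.81979601e+00, -5.66765014e-02]), 'qvel': array([-0.00036932,  0.00012368, -0.00400471,  0.00130126,  0.00089043,
        0.00010386]), 'joint_torque': array([ 2.93826612e-03, -4.60219646e+01, -4.19217789e+01,  3.01884512e-06,
        1.06276770e-02, -1.07870969e-05]), 'eef_pos': array([ 0.15583099, -0.5791911 ,  0.2552253 ]), 'tcp_rot': array([-3.11271610e+00, -4.11368358e-01,  2.52510710e-04]), 'ft_force': array([-0.55595153, -1.10463099,  0.11727367]), 'torque': array([ 0.01118694, -0.00686762,  0.00858608]), 'gripper_force': 0.0, 'finger_gap': 0.08573407366754164}
```

View pics/scene0.png

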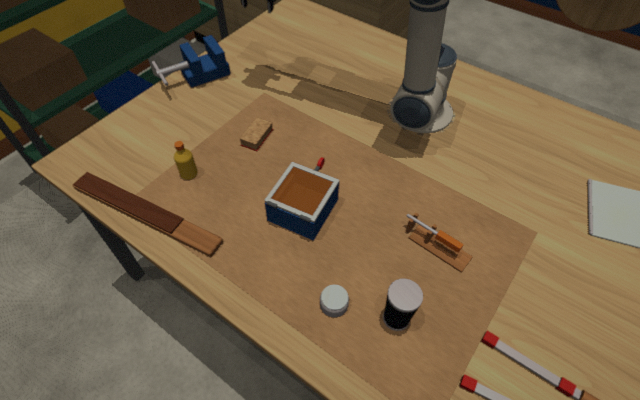

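View pics/top0.png

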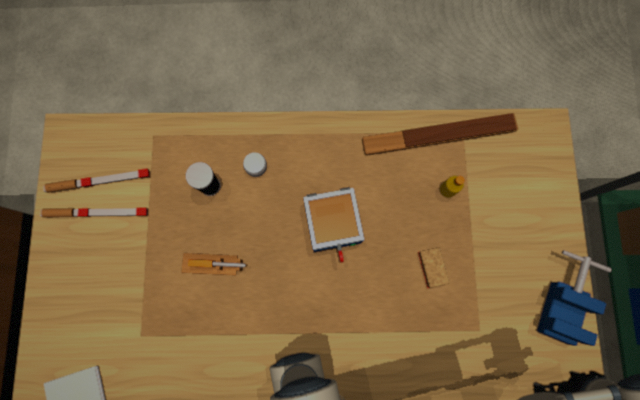

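The scene image shows the box around (303,200), with the red eye at (320,162) pointing towards the robot. The rod and rack are at (437,238). In the top image the box is at (334,219), the eye at (340,255), and the rod runs from the handle at (200,263) to the tip at (245,265), pointing -y. Next I'll enlarge both.

```bash
cat > h.py <<'E'
import cv2,numpy as np
from scipy.spatial.transform import Rotation as R
from workcell import manip
def cal(n):
    c=manip.get_calibration(n);K=np.array([[c['fx'],0,c['cx']],[0,c['fy'],c['cy']],[0,0,1]])
    return K,c['distortion'],np.array(c['xyz']),R.from_rotvec(c['rotation']).as_matrix()@np.diag([1,-1,-1])
def proj(n,P):
    K,d,t,M=cal(n);P=np.atleast_2d(P).astype(float)
    return cv2.projectPoints((P-t)@M,np.zeros(3),np.zeros(3),K,d)[0].reshape(-1,2)
def onz(n,px,z):
    K,d,t,M=cal(n);u=cv2.undistortPoints(np.array(px,float).reshape(-1,1,2),K,d).reshape(-1,2)
    D=np.c_[u,np.ones(len(u))]@M.T
    return t+D*((z-t[2])/D[:,2])[:,None]
E
python3 - <<'E'
import cv2
t=cv2.imread('pics/top0.png');s=cv2.imread('pics/scene0.png')
import numpy as np
k=dict(fx=8,fy=8,interpolation=cv2.INTER_CUBIC)
a=cv2.resize(t[182:272,296:371],None,**{'fx':6,'fy':6,'interpolation':2});b=cv2.resize(t[248:282,176:252],None,fx=6,fy=6,interpolation=2)
cv2.imwrite('pics/t1.png',np.vstack([a[:,:450],cv2.copyMakeBorder(b[:, :450],0,0,0,max(0,450-b.shape[1]),0)])[:600] if 0 else a)
h=np.zeros((600,800,3),np.uint8)
a=cv2.resize(t[182:272,300:370],None,fx=5,fy=5,interpolation=2);h[:450,:350]=a
b=cv2.resize(t[248:278,178:252],None,fx=5,fy=5,interpolation=2);h[450:600,:370]=b
c=cv2.resize(s[150:242,258:346],None,fx=4,fy=4,interpolation=2);h[:368,400:752]=c
d=cv2.resize(s[208:264,400:476],None,fx=4,fy=4,interpolation=2);h[372:596,400:704]=d
cv2.imwrite('pics/c1.png',h)
E
```

```text
(no output)
```

View pics/c1.png

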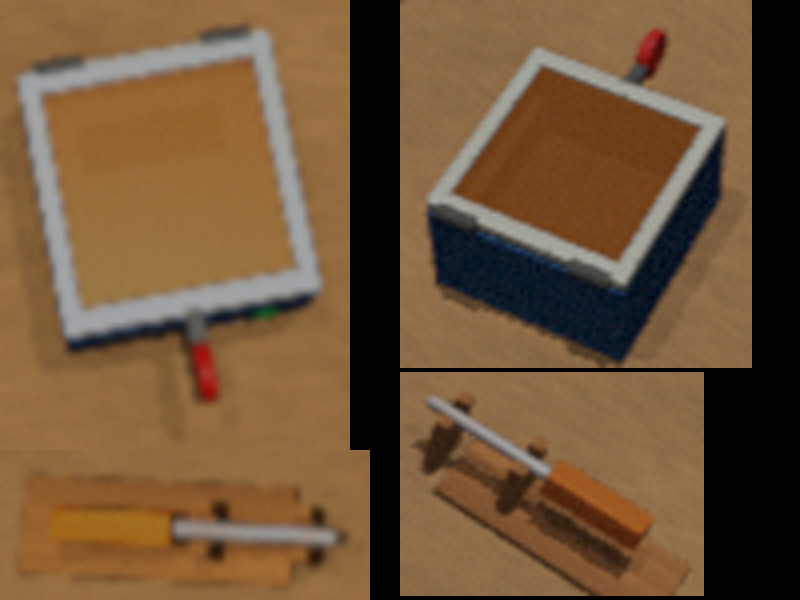

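```bash
cat >> h.py <<'E'
def redc(im,box):
    x0,y0,x1,y1=box;c=im[y0:y1,x0:x1].astype(int)
    m=(c[...,0]>110)&(c[...,1]<60)&(c[...,2]<70)
    y,x=np.nonzero(m);return np.array([x.mean()+x0,y.mean()+y0]),m.sum()
E
python3 - <<'E'
from h import *
from scipy.optimize import least_squares
np.set_printoptions(precision=4,suppress=True)
f=lambda L,s,o:np.array(L,float)/s+o-0.5+0.5/s
T=f([(20,75),(268,30),(320,290),(68,335)],5,(300,182))      # BL BR FR FL
S=f([(625-400,285),(30,205),(137,48),(322,122)],4,(258,150))
C=np.array([[0,75],[0,-75],[-156,-75],[-156,75]])/1000
et,n1=redc(cv2.imread('pics/top0.png')[:,:,::-1],(325,235,355,270))
es,n2=redc(cv2.imread('pics/scene0.png')[:,:,::-1],(300,150,340,175))
print('eye px',et,n1,es,n2,'eye z=.09:',onz('top',[et],.09),onz('scene',[es],.09))
print('topcorners',onz('top',T,.095));print('scene',onz('scene',S,.095))
def W(p):
    c,s=np.cos(p[2]),np.sin(p[2]);M=np.array([[c,-s],[s,c]])
    L=C.copy();L[:2,0]=p[3]
    w=np.c_[L@M.T+p[:2],np.full(4,.095)];e=np.r_[M@[-.19,0]+p[:2],.09];return w,e
def res(p,cams='ts'):
    w,e=W(p);r=[]
    if 't' in cams:r+=[proj('top',w)-T,proj('top',e)-et]
    if 's' in cams:r+=[proj('scene',w)-S,proj('scene',e)-es]
    return np.vstack(r).ravel()
for c in('ts','t','s'):
    o=least_squares(res,[.6,-.05,.1,0],args=(c,));print(c,o.x,'eye',W(o.x)[1],'res',np.abs(o.fun).max().round(2), o.fun.std().round(2))
rt=f([(50,75),(173,78),(342,88)],5,(178,248));rs=f([(147,100),(30,30)],4,(400,208))
print('rod top z.06/.05',onz('top',rt[:2],.06),onz('top',rt[1:],.052),'scene',onz('scene',rs,.053))
E
```

```text
eye px [340.6486 255.7297] 37 [319.6923 161.3077] 26 eye z=.09: [[ 0.4675 -0.09    0.09  ]] [[ 0.4636 -0.0965  0.09  ]]
topcorners [[ 0.6405  0.0142  0.095 ]
 [ 0.6655 -0.1315  0.095 ]
 [ 0.5121 -0.1567  0.095 ]
 [ 0.4885 -0.0119  0.095 ]]
scene [[ 0.6425  0.0163  0.095 ]
 [ 0.6686 -0.1263  0.095 ]
 [ 0.5159 -0.1568  0.095 ]
 [ 0.4931 -0.0117  0.095 ]]
ts [ 0.6549 -0.0575  0.1765 -0.0008] eye [ 0.4678 -0.0909  0.09  ] res 1.76 0.76
t [ 0.6544 -0.0584  0.1667 -0.0014] eye [ 0.467 -0.09   0.09 ] res 0.54 0.32
s [ 0.6554 -0.0563  0.1875  0.    ] eye [ 0.4688 -0.0917  0.09  ] res 1.83 0.91
rod top z.06/.05 [[0.4567 0.3532 0.06  ]
 [0.4539 0.2821 0.06  ]] [[0.4543 0.2839 0.052 ]
 [0.447  0.1853 0.052 ]] scene [[0.4557 0.2807 0.053 ]
 [0.4523 0.1908 0.053 ]]
```

Both cameras agree. The hinge is at about (0.655, -0.058), box yaw about 0.17, and the eye at about (0.467, -0.090). The rod handle is at about (0.455, 0.318), pointing -y.

```bash
cat >> h.py <<'E'
np.set_printoptions(precision=4,suppress=True)
def go(P,d=None):
    """tool shift (and turn about tool z) to TCP P with tool x along +-d"""
    s=manip.read_state();M=R.from_rotvec(s['tcp_rot']).as_matrix()
    out=M.T@(np.array(P)-s['eef_pos'])
    print('t %.2f pos'%s['time'],s['eef_pos'],'toolx',M[:,0],'toolz',M[:,2],'F',s['ft_force'],'gap %.4f'%s['finger_gap'],'j',s['joint_pos'])
    a=None
    if d is not None:
        v=M.T@np.array([d[0],d[1],0.]);a=np.degrees(np.arctan2(v[1],v[0]));a=[round(a,1),round(a-180*np.sign(a),1)]
    print('shift',out.round(4),'turn',a)
E
python3 - <<'E'
from h import *
go([.42,-.2,.256]);go([.455,.318,.2],[-.035,-1])
E
```

```text
t 0.10 pos [ 0.1558 -0.5792  0.2552] toolx [0.9657 0.2598 0.0001] toolz [-0.0004  0.0018 -1.    ] F [-0.556  -1.1046  0.1173] gap 0.0857 j [-1.3647  0.0918  1.2318 -0.      1.8198 -0.0567]
shift [ 0.3536 -0.2975 -0.0002] turn None
t 0.10 pos [ 0.1558 -0.5792  0.2552] toolx [0.9657 0.2598 0.0001] toolz [-0.0004  0.0018 -1.    ] F [-0.556  -1.1046  0.1173] gap 0.0857 j [-1.3647  0.0918  1.2318 -0.      1.8198 -0.0567]
shift [ 0.522  -0.7886  0.0567] turn [np.float64(107.1), np.float64(-72.9)]
```

```bash
python3 -m creep '[0.085,0.354,-0.297,0,0, 0.085,0.354,-0.297,0,0, 0.085,0.354,-0.297,0,0, 0.085,0.354,-0.297,0,0, 0.085,0.354,-0.297,0,0]'
python3 - <<'E'
from h import *
go([.42,-.15,.256]);go([.455,.318,.2],[-.035,-1])
E
```

```text
time: 0.72
eef_pos: [0.3355, -0.3214, 0.2559]
tcp_rot: [-3.114, -0.411, 0.0]
ft_force: [1.3, -1.0, -0.1]
finger_gap: 0.0852
gripper_force: 0.0
t 0.72 pos [ 0.3355 -0.3214  0.2559] toolx [0.9658 0.2594 0.    ] toolz [-0.0001  0.0003 -1.    ] F [ 1.3361 -1.0051 -0.0911] gap 0.0852 j [-0.8373 -0.2734  1.5742  0.0002  1.8411  0.4712]
shift [ 0.126  -0.1437 -0.0001] turn None
t 0.72 pos [ 0.3355 -0.3214  0.2559] toolx [0.9658 0.2594 0.    ] toolz [-0.0001  0.0003 -1.    ] F [ 1.3361 -1.0051 -0.0911] gap 0.0852 j [-0.8373 -0.2734  1.5742  0.0002  1.8411  0.4712]
shift [ 0.2812 -0.5865  0.056 ] turn [np.float64(107.0), np.float64(-73.0)]
```

```bash
python3 -m creep '[0.085,0.281,-0.586,0,-73, 0.085,0.281,-0.586,0,-73, 0.085,0.281,-0.586,0,-73, 0.085,0.281,-0.586,0,-73, 0.085,0.281,-0.586,0,-73]'
python3 - <<'E'
from h import *
go([.455,.318,.256],[-.035,-1])
E
```

```text
time: 1.35
eef_pos: [0.3919, -0.0141, 0.256]
tcp_rot: [2.587, 1.782, 0.0]
ft_force: [0.2, 0.2, 0.5]
finger_gap: 0.0849
gripper_force: 0.0
t 1.35 pos [ 0.3919 -0.0141  0.256 ] toolx [0.3566 0.9342 0.0001] toolz [ 0.0003 -0.     -1.    ] F [0.1722 0.2075 0.5403] gap 0.0849 j [-0.1227 -0.4741  1.7261 -0.      1.8893  0.2419]
shift [ 0.3327 -0.0595  0.    ] turn [np.float64(161.1), np.float64(-18.9)]
```

```bash
python3 -m creep '[0.085,0.333,-0.06,0,-19, 0.085,0.333,-0.06,0,-19, 0.085,0.333,-0.06,0,-19, 0.085,0.333,-0.06,0,-19, 0.085,0.333,-0.06,0,-19]'
python3 - <<'E'
from h import *
go([.455,.318,.13],[-.035,-1])
E
```

```text
time: 1.98
eef_pos: [0.4517, 0.2928, 0.2559]
tcp_rot: [2.264, 2.178, -0.001]
ft_force: [1.1, -0.8, 0.6]
finger_gap: 0.0853
gripper_force: 0.0
t 1.98 pos [0.4517 0.2928 0.2559] toolx [ 0.0385  0.9993 -0.0004] toolz [-0.0001 -0.0004 -1.    ] F [ 1.12   -0.8058  0.5792] gap 0.0853 j [ 0.5121 -0.0748  1.3982 -0.0003  1.8185  0.5506]
shift [0.0253 0.0023 0.1259] turn [np.float64(179.8), np.float64(-0.2)]
```

```bash
python3 -m creep '[0.085,0.0255,0.002,0.06,0, 0.085,0.0255,0.002,0.126,0, 0.085,0.0255,0.002,0.126,0, 0.085,0.0255,0.002,0.126,0]'
python3 - <<'E'
from h import *
go([.455,.318,.056],[-.035,-1])
h=np.zeros((600,800,3),np.uint8)
t=manip.read_camera('top');s=manip.read_camera('scene')
h[:300,:]=cv2.resize(t[238:298,150:310],None,fx=5,fy=5,interpolation=2)[...,::-1]
h[300:,:]=cv2.resize(s[200:275,370:570],None,fx=4,fy=4,interpolation=2)[...,::-1]
cv2.imwrite('pics/c2.png',h)
E
```

```text
time: 2.48
eef_pos: [0.4553, 0.3161, 0.1319]
tcp_rot: [2.264, 2.177, 0.002]
ft_force: [0.0, -0.4, 0.1]
finger_gap: 0.0849
gripper_force: 0.0
t 2.48 pos [0.4553 0.3161 0.1319] toolx [0.0393 0.9992 0.0006] toolz [ 0.0011  0.0006 -1.    ] F [ 0.0263 -0.3837  0.1324] gap 0.0849 j [ 0.5454 -0.0215  1.5658 -0.      1.5961  0.5847]
shift [ 0.0019 -0.0005  0.0759] turn [np.float64(179.8), np.float64(-0.2)]
```

View pics/c2.png

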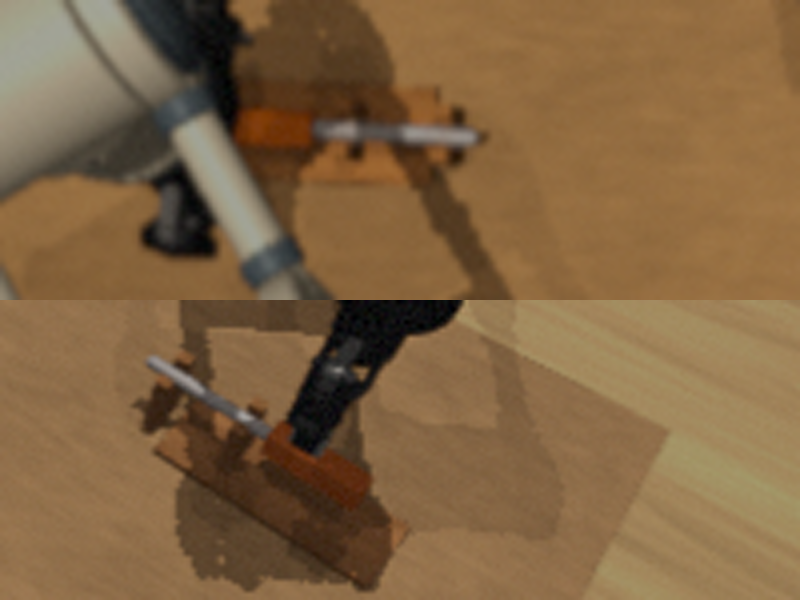

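The fingers straddle the orange handle (scene crop handle about (318,462), top crop neck at (315,128) and tip at (480,136)), so I'll go down and grip.

```bash
python3 -m creep '[0.085,0.002,0,0.05,0, 0.085,0.002,0,0.076,0, 0.085,0.002,0,0.076,0, 0.03,0.002,0,0.076,0, 0.01,0.002,0,0.076,0]'
python3 -m creep '[0.01,0,0,0,0, 0.01,0,0,0,0, 0.01,0,0,0,0, 0.01,0,0,0,0, 0.01,0,0,0,0]'
```

```text
time: 3.2
eef_pos: [0.4563, 0.3188, 0.0572]
tcp_rot: [2.264, 2.177, 0.007]
ft_force: [-0.4, 0.6, 0.4]
finger_gap: 0.0511
gripper_force: 0.0
time: 3.82
eef_pos: [0.4551, 0.3183, 0.0549]
tcp_rot: [2.264, 2.178, 0.001]
ft_force: [-1.5, 1.0, 6.0]
finger_gap: 0.0188
gripper_force: 62.0
```

```bash
python3 -m creep '[0.01,0,0,-0.03,0, 0.01,0,0,-0.06,0, 0.01,0,0,-0.1,0, 0.01,0,0,-0.12,0, 0.01,0,0,-0.12,0]'
python3 - <<'E'
from h import *
yb=np.array([-np.sin(.17),np.cos(.17)])
eye=np.array([.4675,-.0905])
p=eye+yb*.165
go([*p,.12],yb); print('over',p)
E
```

```text
time: 4.45
eef_pos: [0.4555, 0.3184, 0.1753]
tcp_rot: [2.264, 2.177, 0.004]
ft_force: [0.4, 0.6, -0.0]
finger_gap: 0.0189
gripper_force: 61.3
t 4.45 pos [0.4555 0.3184 0.1753] toolx [0.0389 0.9992 0.0013] toolz [ 0.0021  0.0013 -1.    ] F [ 0.4147  0.5553 -0.0223] gap 0.0189 j [ 0.5489 -0.0311  1.4984  0.      1.672   0.5878]
shift [-0.2468 -0.0064  0.0549] turn [np.float64(-12.0), np.float64(168.0)]
over [0.4396 0.0721]
```

```bash
python3 -m creep '[0.01,-0.06,-0.0015,0,-5, 0.01,-0.12,-0.003,0,-12, 0.01,-0.18,-0.005,0,-12, 0.01,-0.23,-0.0064,0.01,-12, 0.01,-0.247,-0.0064,0.04,-12]'
python3 -m creep '[0.01,0,0,0.01,0, 0.01,0,0,0.01,0, 0.01,0,0,0.01,0]'
python3 - <<'E'
from h import *
yb=np.array([-np.sin(.17),np.cos(.17)])
go([.4396,.0721,.096],yb)
h=np.zeros((600,800,3),np.uint8)
t=manip.read_camera('top');s=manip.read_camera('scene')
cv2.imwrite('pics/top3.png',t[...,::-1]);cv2.imwrite('pics/scene3.png',s[...,::-1])
h[:,:400]=cv2.resize(t[200:300,284:351],(402,600),interpolation=2)[:,:400,::-1]
h[:,400:]=cv2.resize(s[125:225,300:367],(402,600),interpolation=2)[:,:400,::-1]
cv2.imwrite('pics/c3.png',h)
E
```

```text
time: 5.08
eef_pos: [0.4388, 0.0691, 0.1331]
tcp_rot: [2.027, 2.399, 0.0]
ft_force: [0.4, 0.5, -0.9]
finger_gap: 0.0189
gripper_force: 61.2
time: 5.45
eef_pos: [0.4392, 0.0724, 0.1248]
tcp_rot: [2.022, 2.404, 0.001]
ft_force: [-0.8, -0.5, -0.7]
finger_gap: 0.0191
gripper_force: 61.2
t 5.45 pos [0.4392 0.0724 0.1248] toolx [-0.1711  0.9852  0.0002] toolz [ 0.0006  0.0003 -1.    ] F [-0.7961 -0.4528 -0.7356] gap 0.0191 j [ 0.0868 -0.3247  1.8471  0.0003  1.6185 -0.0852]
shift [-0.0004  0.0003  0.0288] turn [np.float64(0.1), np.float64(-179.9)]
```

View pics/c3.png

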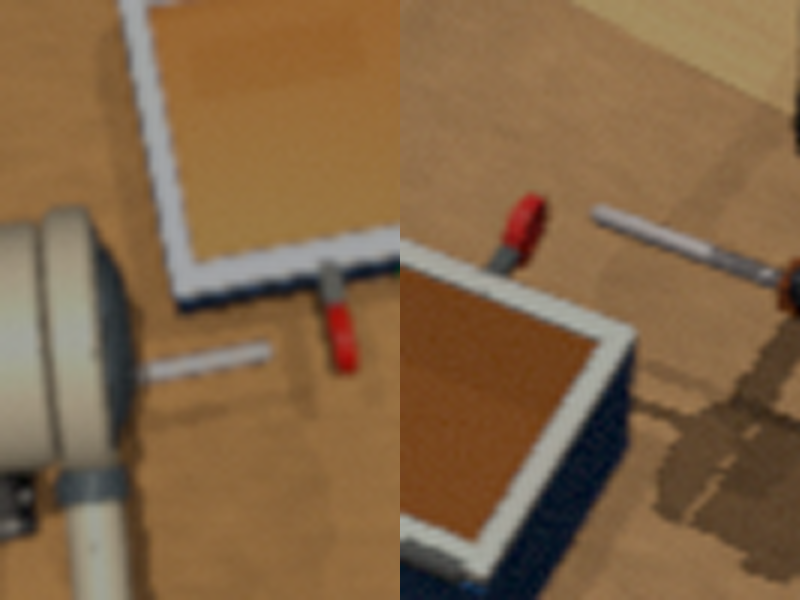

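```bash
python3 - <<'E'
from h import *
s=manip.read_state();M=R.from_rotvec(s['tcp_rot']).as_matrix();p=s['eef_pos']
g=p+M[:,2]*.006
pts=np.array([g-M[:,0]*.13,g-M[:,0]*.07])
f=lambda L,s,o:np.array(L,float)/s+o-0.5+0.5/s
print('pred top',proj('top',pts),'meas',f([(270,351),(145,376)],6,(284,200)))
print('pred scene',proj('scene',pts),'meas tip',f([(195,212),(310,247)],6,(300,125)))
for n,b in(('top',(325,235,355,270)),('scene',(306,150,340,175))):
    im=cv2.imread(f'pics/{n}3.png')[...,::-1].astype(int)
    m=(im[...,0]>1.8*im[...,1])&(im[...,0]>1.8*im[...,2])&(im[...,0]>70)
    x0,y0,x1,y1=b;mm=np.zeros(m.shape,bool);mm[y0:y1,x0:x1]=m[y0:y1,x0:x1]
    n_,l,st,ce=cv2.connectedComponentsWithStats(mm.astype(np.uint8));i=1+st[1:,4].argmax()
    print(n,ce[i],st[i],'pred eye',proj(n,[.4675,-.0905,.09]))
# silver rod line in top
tm=M[:,0];print(np.degrees(np.arctan2(-tm[0],tm[1])))
# lid front edge direction from undistorted
a=onz('top',f([(190,262+30),(398,245-16)],6,(284,200)),.095);print(a)
E
```

```text
pred top [[328.9712 257.2101]
 [307.8079 261.2416]] meas [[328.5833 258.0833]
 [307.75   262.25  ]]
pred scene [[332.012  160.3307]
 [351.6952 167.6761]] meas tip [[332.0833 159.9167]
 [351.25   165.75  ]]
top [340.5273 256.1091] [338 250   6  13  55] pred eye [[340.8077 255.72  ]]
scene [320.2745 162.0392] [317 157   7  11  51] pred eye [[320.5914 163.0558]]
9.852839720649568
[[ 0.4894 -0.0178  0.095 ]
 [ 0.518  -0.1176  0.095 ]]
```

```bash
python3 -m creep '[0.01,0,0,0.015,0, 0.01,-0.008,0,0.029,0, 0.01,-0.015,0,0.029,0, 0.01,-0.015,0,0.029,0, 0.01,-0.015,0,0.029,0]'
cat > look.py <<'E'
from h import *
import sys
k=sys.argv[1];tb=tuple(map(int,sys.argv[2].split(',')));sb=tuple(map(int,sys.argv[3].split(',')))
h=np.zeros((600,800,3),np.uint8)
for n,b,o in(('top',tb,0),('scene',sb,400)):
    im=np.mean([manip.read_camera(n).astype(float) for _ in range(4)],0)[...,::-1].round().astype(np.uint8);cv2.imwrite(f'pics/{n}{k}.png',im)
    h[:,o:o+400]=cv2.resize(im[b[1]:b[1]+60,b[0]:b[0]+40],(400,600),interpolation=2)
cv2.imwrite(f'pics/c{k}.png',h);go([0,0,0])
E
python3 look.py 4 310,225 312,140
```

```text
time: 6.18
eef_pos: [0.4418, 0.0566, 0.0958]
tcp_rot: [2.024, 2.402, 0.001]
ft_force: [-0.3, -0.1, -0.9]
finger_gap: 0.0194
gripper_force: 61.2
t 6.58 pos [0.4415 0.0568 0.0954] toolx [-0.1699  0.9855 -0.    ] toolz [ 0.0001  0.     -1.    ] F [ 0.4468 -0.1085 -0.4263] gap 0.0192 j [ 0.0515 -0.3109  1.8889  0.      1.5636 -0.1192]
shift [ 0.019  -0.4447  0.0953] turn None
```

View pics/c4.png

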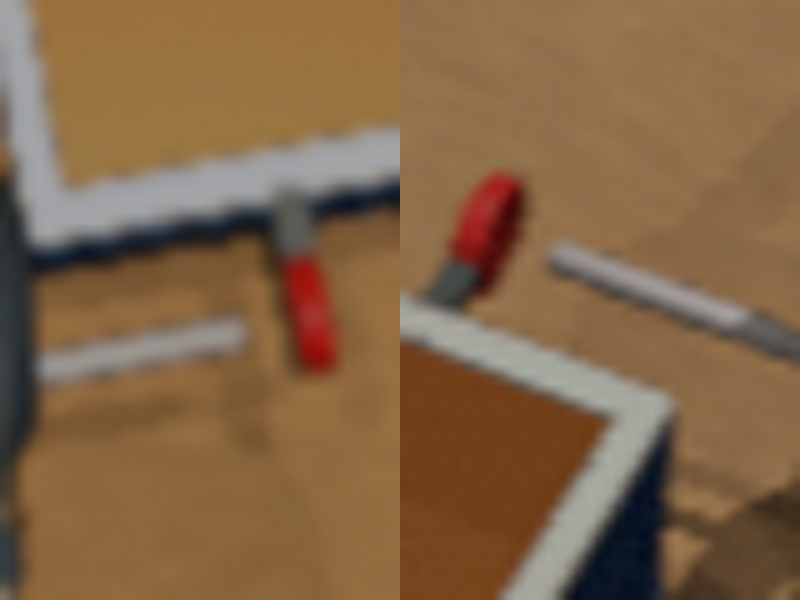

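Extended, the rod axis passes within 2.6 mm of the eye centre (310,313) in the top crop, needing +x. In the scene crop it passes through the eye centre (488,232). I'll shift about 2 mm and insert.

```bash
python3 -m creep '[0.01,0,0.002,-0.0005,0, 0.01,-0.005,0.002,-0.0005,0, 0.01,-0.012,0.002,-0.0005,0, 0.01,-0.02,0.002,-0.0005,0, 0.01,-0.028,0.002,-0.0005,0]'
```

```text
time: 7.2
eef_pos: [0.4483, 0.0288, 0.0958]
tcp_rot: [2.025, 2.402, -0.0]
ft_force: [-0.4, 0.2, -1.4]
finger_gap: 0.0189
gripper_force: 61.2
```

```bash
python3 look.py 5 310,225 312,140
```

```text
t 7.60 pos [0.4482 0.0297 0.0958] toolx [-0.17    0.9854  0.0001] toolz [-0.      0.0001 -1.    ] F [-0.7245  0.1556 -0.4796] gap 0.0191 j [-0.0097 -0.2991  1.8786  0.0001  1.5621 -0.1806]
shift [ 0.0469 -0.4467  0.0958] turn None
```

View pics/c5.png

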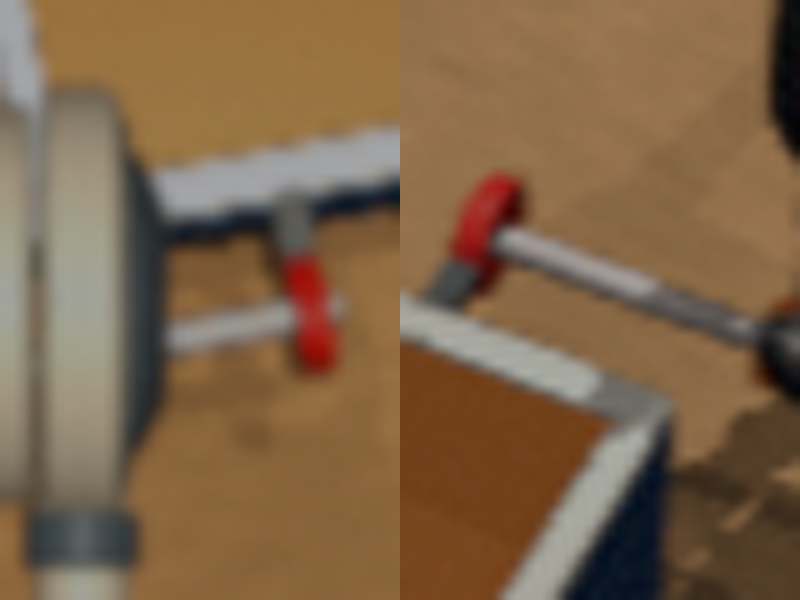

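The rod has entered the eye: the tip emerges at about (340,302) in the top crop, with no contact force. I'll push it further through.

```bash
python3 -m creep '[0.01,-0.01,0,0,0, 0.01,-0.02,0,0,0, 0.01,-0.027,0,0,0, 0.01,-0.027,0,0,0, 0.01,-0.027,0,0,0]'
python3 - <<'E'
from h import *
s=manip.read_state();M=R.from_rotvec(s['tcp_rot']).as_matrix();p=s['eef_pos']
print(p,s['ft_force'])
# arc: hinge = rodpoint now + .19 along tool y (rod centred in the eye)
for a in range(0,95,10):
    t=np.radians(a);print(a,'y',round(.19*(1-np.cos(t)),4),'z',round(-.19*np.sin(t),4))
xb=np.array([np.cos(.17),np.sin(.17)]);h=np.array([.6549,-.0578])
print('toolx.xb',M[:2,0]@xb,'dist hinge along xb',(h-p[:2])@xb)
E
```

```text
time: 8.22
eef_pos: [0.4528, 0.0028, 0.0957]
tcp_rot: [-2.024, -2.402, -0.0]
ft_force: [-0.7, 0.5, -0.6]
finger_gap: 0.0189
gripper_force: 61.2
[0.4528 0.0028 0.0957] [-0.6662  0.5022 -0.6409]
0 y 0.0 z -0.0
10 y 0.0029 z -0.033
20 y 0.0115 z -0.065
30 y 0.0255 z -0.095
40 y 0.0445 z -0.1221
50 y 0.0679 z -0.1455
60 y 0.095 z -0.1645
70 y 0.125 z -0.1785
80 y 0.157 z -0.1871
90 y 0.19 z -0.19
toolx.xb -0.000248098092038586 dist hinge along xb 0.18897268088025518
```

```bash
python3 -m creep '[0.01,0.0,0.001,-0.02,0, 0.01,0,0.004,-0.0395,0, 0.01,0,0.0093,-0.0587,0, 0.01,0,0.0164,-0.0773,0, 0.01,0,0.0255,-0.095,0]' &&
python3 -m creep '[0.01,0,0,0,0, 0.01,0,0,0,0]'; python3 look.py 6 305,215 302,130
```

```text
time: 8.85
eef_pos: [0.4786, 0.0075, 0.1933]
tcp_rot: [2.023, 2.402, 0.002]
ft_force: [0.6, -0.2, -2.6]
finger_gap: 0.019
gripper_force: 61.0
time: 9.1
eef_pos: [0.4776, 0.0072, 0.1908]
tcp_rot: [-2.024, -2.402, 0.001]
ft_force: [-1.4, 0.2, -1.6]
finger_gap: 0.0189
gripper_force: 61.1
t 9.50 pos [0.4777 0.0072 0.1905] toolx [-0.1697  0.9855  0.0001] toolz [-0.0005  0.0001 -1.    ] F [-1.3155 -0.3101 -1.6925] gap 0.0189 j [-0.0562 -0.244   1.6651  0.      1.721  -0.2267]
shift [ 0.0739 -0.4719  0.1908] turn None
```

View pics/c6.png

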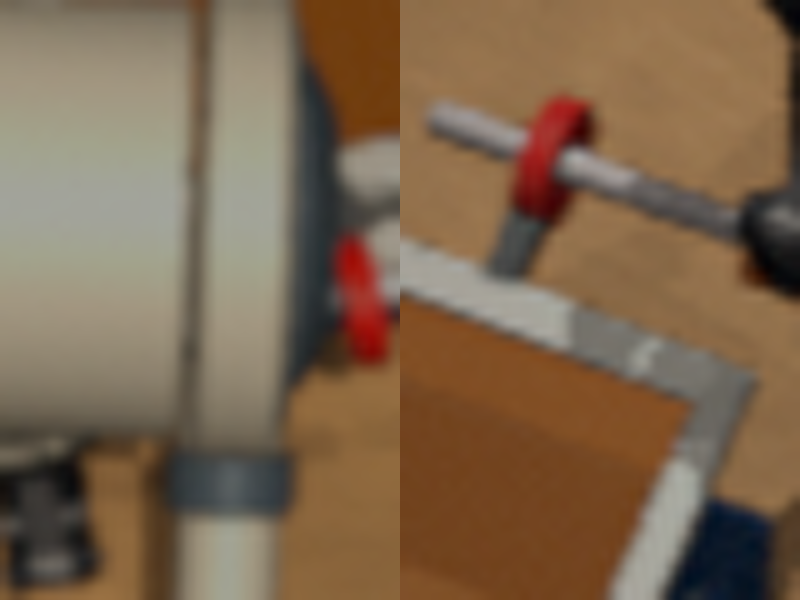

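The lid is lifting at about 30°. The rod shows well past the ring, tip at (435,115) and ring at (553,160) in the scene crop. I'll continue the arc.

```bash
python3 -m creep '[0.01,0,0.0108,-0.0167,0, 0.01,0,0.0233,-0.0321,0, 0.01,0,0.0374,-0.0462,0, 0.01,0,0.0528,-0.0587,0, 0.01,0,0.0695,-0.0695,0]' &&
python3 -m creep '[0.01,0,0.0095,-0.005,0, 0.01,0,0.0177,-0.0091,0, 0.01,0,0.027,-0.013,0, 0.01,0,0.0363,-0.0162,0, 0.01,0,0.0363,-0.0162,0]'; python3 - <<'E'
from h import *
go([0,0,0])
E
```

```text
time: 10.12
eef_pos: [0.547, 0.0191, 0.2608]
tcp_rot: [2.024, 2.402, 0.001]
ft_force: [-0.8, 0.3, -2.2]
finger_gap: 0.0189
gripper_force: 61.1
time: 10.75
eef_pos: [0.5827, 0.0252, 0.2765]
tcp_rot: [2.024, 2.403, -0.0]
ft_force: [-0.4, -1.0, -0.5]
finger_gap: 0.0193
gripper_force: 61.2
t 10.75 pos [0.5827 0.0252 0.2765] toolx [-0.1698  0.9855 -0.0001] toolz [ 0.     -0.0001 -1.    ] F [-0.3954 -1.0321 -0.5081] gap 0.0193 j [-0.0151  0.0507  1.2371 -0.0001  1.8537 -0.1857]
shift [ 0.0741 -0.5785  0.2765] turn None
```

```bash
python3 -m creep '[0.01,0,0.0095,-0.0027,0, 0.01,0,0.0192,-0.005,0, 0.01,0,0.0323,-0.0075,0, 0.01,0,0.0421,-0.0086,0, 0.01,0,0.0421,-0.0086,0]' &&
python3 -m creep '[0.01,0,0.003,-0.0002,0, 0.01,0,0.006,-0.0004,0, 0.01,0,0.007,-0.0004,0, 0.01,0,0.007,-0.0004,0, 0.01,0,0.007,-0.0004,0]'; python3 - <<'E'
from h import *
go([0,0,0])
h=np.zeros((600,800,3),np.uint8)
for n,b,o in(('top',(300,170),0),('scene',(250,70),400)):
    im=np.mean([manip.read_camera(n).astype(float) for _ in range(4)],0)[...,::-1].round().astype(np.uint8);cv2.imwrite(f'pics/{n}7.png',im)
    h[:,o:o+400]=cv2.resize(im[b[1]:b[1]+120,b[0]:b[0]+80],(400,600),interpolation=2)
cv2.imwrite('pics/c7.png',h)
E
```

```text
time: 11.38
eef_pos: [0.6243, 0.0324, 0.2846]
tcp_rot: [-2.024, -2.402, 0.0]
ft_force: [0.1, -1.3, -0.6]
finger_gap: 0.0188
gripper_force: 61.2
time: 12.0
eef_pos: [0.6305, 0.0335, 0.2855]
tcp_rot: [-2.024, -2.403, 0.0]
ft_force: [-0.1, -0.9, -0.6]
finger_gap: 0.0192
gripper_force: 61.2
t 12.00 pos [0.6305 0.0335 0.2855] toolx [-0.1697  0.9855  0.    ] toolz [-0. -0. -1.] F [-0.1061 -0.8867 -0.5726] gap 0.0192 j [-0.0008  0.1862  1.075  -0.      1.8804 -0.1713]
shift [ 0.074  -0.627   0.2855] turn None
```

View pics/c7.png

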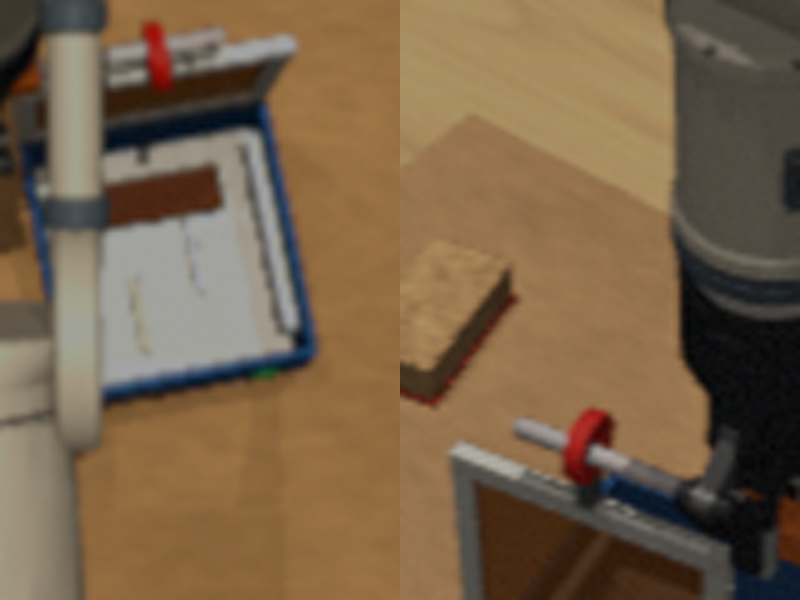

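```bash
cat > ang.py <<'E'
from h import *
import sys
k=sys.argv[1]
h=np.array([.6549,-.0578,.09]);xb=np.array([np.cos(.17),np.sin(.17),0])
s=manip.read_state();M=R.from_rotvec(s['tcp_rot']).as_matrix();p=s['eef_pos']
print('rod rel hinge: along xb %.4f z %.4f'%((p-h)@xb,p[2]-.006-.09))
for n,b in(('top',(322,168,340,192)),('scene',(278,148,300,170))):
    im=cv2.imread(f'pics/{n}{k}.png')[...,::-1].astype(int);x0,y0,x1,y1=b
    m=np.zeros(im.shape[:2],np.uint8);q=im[y0:y1,x0:x1]
    m[y0:y1,x0:x1]=(q[...,0]>1.8*q[...,1])&(q[...,0]>1.8*q[...,2])&(q[...,0]>70)
    _,l,st,ce=cv2.connectedComponentsWithStats(m);i=1+st[1:,4].argmax();c=(st[i,:2]+st[i,2:4]/2-.5)
    print(n,'cent',ce[i],'bbox mid',c,st[i])
    for a in(84,86,88,90,92):
        t=np.radians(a);print(a,proj(n,h+.19*(-np.cos(t)*xb+[0,0,np.sin(t)]))[0])
    g=p+M[:,2]*.006;print('rod at eye',proj(n,g-M[:,0]*.098)[0],'tip',proj(n,g-M[:,0]*.13)[0])
E
python3 ang.py 7
```

```text
rod rel hinge: along xb -0.0085 z 0.1895
top cent [331.0833 180.7   ] bbox mid [331.  180.5] [328 174   7  14  60]
84 [331.5348 183.1487]
86 [331.0453 180.5818]
88 [330.5523 178.0344]
90 [330.0568 175.5113]
92 [329.5597 173.0169]
rod at eye [332.2182 178.5003] tip [344.6804 176.2457]
scene cent [286.4545 157.8571] bbox mid [287.  158.5] [282 152  11  14  77]
84 [288.9441 157.1344]
86 [287.54   158.8512]
88 [286.1263 160.6545]
90 [284.7054 162.5422]
92 [283.2797 164.5118]
rod at eye [285.0368 159.6449] tip [272.964  154.9757]
```

Both cameras put the lid at about 86°, leaning forward on the rod. That matches the arm's kinematics: rod 8.5 mm short, plus the hole's slack. I'll ease it the last few degrees.

```bash
python3 -m creep '[0.01,0,0.002,-0.0004,0, 0.01,0,0.004,-0.0008,0, 0.01,0,0.006,-0.0012,0, 0.01,0,0.0075,-0.0016,0, 0.01,0,0.009,-0.002,0]' &&
python3 -m creep '[0.01,0,0.0005,0,0, 0.01,0,0.001,0,0, 0.01,0,0.001,0,0, 0.01,0,0.001,0,0, 0.01,0,0.001,0,0]'; python3 look.py 8 305,150 265,120; python3 ang.py 8
```

```text
time: 13.02
eef_pos: [0.6396, 0.035, 0.2875]
tcp_rot: [-2.024, -2.403, 0.0]
ft_force: [0.2, -0.1, -0.8]
finger_gap: 0.0192
gripper_force: 61.2
time: 13.65
eef_pos: [0.6404, 0.0352, 0.2875]
tcp_rot: [2.024, 2.403, 0.0]
ft_force: [-0.3, 0.7, -0.9]
finger_gap: 0.0192
gripper_force: 61.2
t 14.05 pos [0.6404 0.0352 0.2875] toolx [-0.1697  0.9855  0.    ] toolz [ 0.0001  0.     -1.    ] F [-0.6626 -0.1576 -1.4718] gap 0.0191 j [ 0.0019  0.2153  1.0386  0.      1.8877 -0.1687]
shift [ 0.074  -0.6371  0.2875] turn None
rod rel hinge: along xb 0.0015 z 0.1915
top cent [330.3091 176.9455] bbox mid [330.5 176.5] [328 170   6  14  55]
84 [331.5348 183.1487]
86 [331.0453 180.5818]
88 [330.5523 178.0344]
90 [330.0568 175.5113]
92 [329.5597 173.0169]
rod at eye [331.4827 174.5114] tip [343.9463 172.2613]
scene cent [283.85   160.9375] bbox mid [284.5 161. ] [280 154  10  15  80]
84 [288.9441 157.1344]
86 [287.54   158.8512]
88 [286.1263 160.6545]
90 [284.7054 162.5422]
92 [283.2797 164.5118]
rod at eye [282.8501 161.9605] tip [270.7123 157.2397]
```

View pics/c8.png

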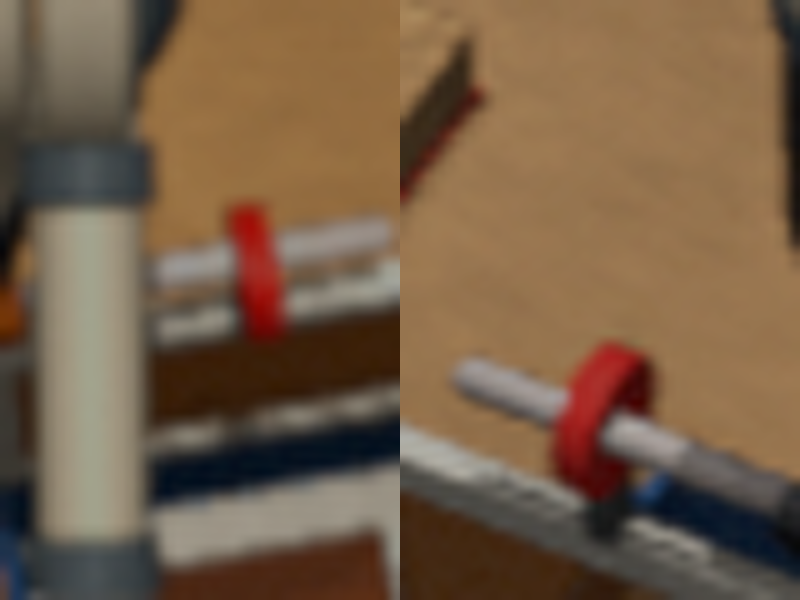

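```bash
python3 -m creep '[0.01,0,0.0005,0,0, 0.01,0,0.001,0,0, 0.01,0,0.001,0,0, 0.01,0,0.001,0,0, 0.01,0,0.001,0,0]' && python3 -m creep '[0.01,0,0,0,0, 0.01,0,0,0,0, 0.01,0,0,0,0, 0.01,0,0,0,0, 0.01,0,0,0,0]'; python3 look.py 9 305,150 265,120; python3 ang.py 9 | grep -E "rod rel|cent"
```

```text
time: 14.68
eef_pos: [0.6414, 0.0354, 0.2875]
tcp_rot: [2.024, 2.403, 0.0]
ft_force: [-0.4, 0.2, -0.3]
finger_gap: 0.019
gripper_force: 61.2
time: 15.3
eef_pos: [0.6414, 0.0353, 0.2875]
tcp_rot: [-2.024, -2.403, 0.0]
ft_force: [-1.0, -0.3, -0.2]
finger_gap: 0.0193
gripper_force: 61.2
t 15.70 pos [0.6414 0.0354 0.2875] toolx [-0.1697  0.9855  0.    ] toolz [ 0.  0. -1.] F [ 0.2207 -0.0089 -1.0855] gap 0.0190 j [ 0.0021  0.2181  1.0353  0.      1.8881 -0.1684]
shift [ 0.074  -0.6381  0.2875] turn None
rod rel hinge: along xb 0.0025 z 0.1915
top cent [330.2241 176.6724] bbox mid [330.5 176.5] [328 170   6  14  58]
scene cent [283.8659 161.122 ] bbox mid [284.5 161.5] [280 155  10  14  82]
```

```bash
python3 -c "
from workcell import manip
print(manip.job_done())"
```

```text
the job is handed in; nothing more can be done
None
```

Job handed in at about 15.7 s: the lid stands at about 89° by both cameras and the arm's position, held steady by the rod about 30 mm through the eye and still gripped; the other things were never approached.

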